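# Release the latched channel key

### The arm

A 6-joint arm with a two-finger parallel gripper is mounted at the origin on a cart in front of the work surface, level with it; the furniture and walls round the work are solid. World frame = base frame: x ahead of the robot, y to its left, z up, the work surface at z = 0. Lengths are in m, angles in rad, forces in N, time in s.
With the tool pointing down it reaches from about 0.2 to 0.875 m from the base axis. Payload 3.4 kg.
Tool frame: the origin (TCP) lies between the finger pads; the fingertips stand 25 mm ahead of it and the grasp point (between the pads) lies 6 mm ahead of it (r.nose_length is the z of the fingertips in the tool frame, in m); z points along the fingers, y is the line along which they close (so a half turn about z gives the same grasp; the last joint's range is limited). The gripper opens to 94 mm and grips with 3 to 60 N. Pads are 16 mm wide; open, the fingers measure 119 mm over their backs; the gripper's body (75 mm by 177 mm) begins 78 mm behind the grasp point.
Start: joints at [-1.42, 0.276, 1.505, -0, 1.361, -0.121], TCP at [0.154, -0.554, 0.23] pointing down, gripper open.
Joint ranges: [-2.89, 2.89], [-0.75, 2.08], [0.22, 2.7], [-1.18, 4.32], [0.11, 2.71], [-2.7, 2.7]. Speed limits (rad/s): [2.57, 2.57, 3.14, 3.14, 3.14, 3.14].

### API

Orientations are given as a unit quaternion [w, x, y, z].
In Python, from plant import r, gripper_to, inverse_kinematics, vision, models, telemetry gives the robot as it stands. Calls block until the motion is done:
- r.move_to(position, orientation): joint-space move of the TCP to a pose.
- r.move_l(position, rot=None, vel=0.15, guard=None): straight line of the TCP; rot=None keeps the orientation; vel is the mean speed in m/s. With guard (N) it stops when the force on the tool has changed by that much, and returns True; else False.
- r.movej(angles): joint-space move.
- gripper_to(opening, f_grip=None): finger opening in m; f_grip is the grip in N (None keeps the last); returns when the fingers have stopped.
- r.hold(seconds).
- inverse_kinematics(position, orientation): joint angles nearest the present ones, or None.
- vision.snapshot(name): name is "scene" or "side" or "wrist"; returns the picture (384x512x3 uint8, red, green, blue); there is no depth.
- vision.get_calibration(name): a dict with "fx", "fy", "cx", "cy" (pixels), "position" and "orientation" of the camera in the world. Camera axes: x right, y down, z forward; pixel columns grow to the right and rows downward; lengths in m; the calibration is good to about 2 mm. A picture is of the moment at which its call begins: read the wrist's pose just before it. get_calibration takes no time and is no camera call; for the wrist camera it gives the pose at the moment of the call.
A pose or a line that the arm cannot do raises r.PlanningError and nothing moves.
- r.sign_off(): hands the job in; it is judged then, once.
Trained networks look in the newest picture that a camera, given by its name, has taken for a name from the list of things; names that differ only in an ending like _2 or _b are one class to them, and where a whole thing is asked for, a point or a joint stands for the part that bears it (a point fixed in the world has none). Each returns a list of dicts, best first, with "score" (0 to 1); they miss things now and then, are a little off and sometimes report something else, mostly with a low value. They report only what shows in the picture. A call takes as long as a camera call.
- models.boxes_of(thing, camera): "at" ([x, y, z] in m, in world coordinates, good to about 4 mm: the middle of the surface that is visible of it).
- models.regions_of(thing, camera): "pixels" (384x512 bool, what is visible of it).
- models.mark_of(thing, camera): "at" ([x, y, z] in m, in world coordinates, good to about 4 mm: a listed point, or the origin of a listed thing).
Readings, each from a call of its own:
- telemetry.current_t(): time.
- telemetry.current_joints(): joint angles.
- telemetry.current_dq(): joint speeds.
- telemetry.current_joint_efforts(): joint torques, N m.
- telemetry.current_ee_pos(): TCP position.
- telemetry.current_tool_rot(): TCP orientation.
- telemetry.current_wrist_force(): force on the tool from outside, world axes, zero at the start.
- telemetry.current_torque(): the same for the moment, N m.
- telemetry.current_opening(): finger opening in m.
- telemetry.current_finger_force(): force on a finger pad.
Only numpy, scipy, OpenCV 4.12 (cv2) and the standard library are available. Lean on these libraries where they do the work, as an engineer would, in place of code of your own. Each camera call takes 0.05 s, during which the arm holds its last target. There are 200 camera calls.

### The job

One of the four push-push keys on the channel selector box was left latched in, and all channels must be off before the next LED panel is wired to it. With the fingertips tap each key lightly, one after another from left to right as the robot sees them, to feel which one already sits low; only then press that key fully home and let it go, so that it springs up and all four stand level. Do not push any other key in, and leave the loose tools where they lie.

Things in the scene. Friction and masses are not known exactly. Their poses are not given: they have to be found in the camera images.
- selector_box: Flat grey metal box with black end cheeks, fixed on the bench: 126 mm deep (x), 210 mm wide (y), lid 45 mm high. Origin: centre of its underside; x to its back, y to its left end, z up. On the lid: a row of four square keys 22 mm in front of the centre, a blank label strip, eight low black sockets 35 mm behind the centre. Only the keys stand above 48 mm.
- key_1 (a point): Leftmost key as the robot sees it: where the middle of its cap's top is when the key is up, 58 mm above the bench (mark fixed to the box, does not move with the key). Identical grey square caps, 18 x 18 mm, 40 mm apart along the box's y, in black 27 mm frames with rims 47 mm above the bench. Push-push keys that move straight down; at the start one, any one, is latched.
- key_2 (a point): Second key from the left, like key_1. A key that is up yields at about 2.5 N, stiffening 0.3 N per mm; its click mechanism adds some newtons over the last 2 mm to the hard stop, 8 mm down (push home with 10 to 15 N). Pushed home and let go it stays latched 4 mm down (top at 54 mm); from there it yields downward again at about 4 N.
- key_3 (a point): Third key from the left, like key_1. A latched key pushed home (at least 7 mm below the up position) and let go springs all the way up; a push of it that ends less than 5.5 mm below the up position leaves it latched.
- key_4 (a point): Fourth, rightmost key, like key_1. A key that is up and is pushed less than 6 mm comes back up when let go.
- probe_red: test probe, dark grey, 144 mm long and 15 mm thick, loose on the bench in front of the box; origin under its middle
- probe_black: second test probe, dark grey, 144 mm long and 15 mm thick, loose in front of the box, nearer the robot; origin under its middle
- driver_yellow: small screwdriver with a yellow handle, 168 mm long, 18 mm thick, loose on the bench behind the box; origin under its middle
- multimeter: dark hand multimeter lying face up, 157 x 77 x 46 mm, loose on the bench right of the box, nearer the robot; origin under its middle
- tweezers: dark fine tweezers, 122 mm long, 8 mm high, loose on the bench right of the box; origin under their middle

How it is judged:
On the way, in this order (a step that is already met when the one before it is completed fails the run):
1. the first (leftmost) key is touched with the fingers (((contact force between the fingers and switch_a above 0.3 N and horizontal distance between switch_a and key_1 below 0.01 m) or (contact force between the fingers and switch_b above 0.3 N and horizontal distance between switch_b and key_1 below 0.01 m) or (contact force between the fingers and switch_c above 0.3 N and horizontal distance between switch_c and key_1 below 0.01 m) or (contact force between the fingers and switch_d above 0.3 N and horizontal distance between switch_d and key_1 below 0.01 m))), for 0.04 s.
2. the second key is touched with the fingers (((contact force between the fingers and switch_a above 0.3 N and horizontal distance between switch_a and key_2 below 0.01 m) or (contact force between the fingers and switch_b above 0.3 N and horizontal distance between switch_b and key_2 below 0.01 m) or (contact force between the fingers and switch_c above 0.3 N and horizontal distance between switch_c and key_2 below 0.01 m) or (contact force between the fingers and switch_d above 0.3 N and horizontal distance between switch_d and key_2 below 0.01 m))), for 0.04 s.
3. the third key is touched with the fingers (((contact force between the fingers and switch_a above 0.3 N and horizontal distance between switch_a and key_3 below 0.01 m) or (contact force between the fingers and switch_b above 0.3 N and horizontal distance between switch_b and key_3 below 0.01 m) or (contact force between the fingers and switch_c above 0.3 N and horizontal distance between switch_c and key_3 below 0.01 m) or (contact force between the fingers and switch_d above 0.3 N and horizontal distance between switch_d and key_3 below 0.01 m))), for 0.04 s.
4. the fourth (rightmost) key is touched with the fingers (((contact force between the fingers and switch_a above 0.3 N and horizontal distance between switch_a and key_4 below 0.01 m) or (contact force between the fingers and switch_b above 0.3 N and horizontal distance between switch_b and key_4 below 0.01 m) or (contact force between the fingers and switch_c above 0.3 N and horizontal distance between switch_c and key_4 below 0.01 m) or (contact force between the fingers and switch_d above 0.3 N and horizontal distance between switch_d and key_4 below 0.01 m))), for 0.04 s.
5. then the latched key is pressed home (more than 5.5 mm below the up position) (z of any of switch_a_key_c0, switch_b_key_c0, switch_c_key_c0, switch_d_key_c0 in the frame of selector_box below 0.0455 m), for 0.02 s.
6. it is let go and springs up: all four keys stand up, untouched (z of each of switch_a_key_c0, switch_b_key_c0, switch_c_key_c0, switch_d_key_c0 in the frame of selector_box above 0.05 m and contact force between the fingers and switch_a below 0.05 N and contact force between the fingers and switch_b below 0.05 N and contact force between the fingers and switch_c below 0.05 N and contact force between the fingers and switch_d below 0.05 N), for 0.3 s.
At the end, for the whole second after the job is handed in: All four keys stand up, each within 1 mm of its full height, and the loose tools lie within 15 mm of where they were (z of each of switch_a_key_c0, switch_b_key_c0, switch_c_key_c0, switch_d_key_c0 in the frame of selector_box above 0.05 m and distance of each of probe_red, probe_black, driver_yellow, multimeter, tweezers from where it was at the start of the episode below 0.015 m); the robot touches nothing.
It fails at once if a second key is pushed in more than 4.5 mm while another is down ((z of switch_a_key_c0 in the frame of selector_box below 0.0465 m and z of switch_b_key_c0 in the frame of selector_box below 0.0478 m) or (z of switch_a_key_c0 in the frame of selector_box below 0.0465 m and z of switch_c_key_c0 in the frame of selector_box below 0.0478 m) or (z of switch_a_key_c0 in the frame of selector_box below 0.0465 m and z of switch_d_key_c0 in the frame of selector_box below 0.0478 m) or (z of switch_b_key_c0 in the frame of selector_box below 0.0465 m and z of switch_a_key_c0 in the frame of selector_box below 0.0478 m) or (z of switch_b_key_c0 in the frame of selector_box below 0.0465 m and z of switch_c_key_c0 in the frame of selector_box below 0.0478 m) or (z of switch_b_key_c0 in the frame of selector_box below 0.0465 m and z of switch_d_key_c0 in the frame of selector_box below 0.0478 m) or (z of switch_c_key_c0 in the frame of selector_box below 0.0465 m and z of switch_a_key_c0 in the frame of selector_box below 0.0478 m) or (z of switch_c_key_c0 in the frame of selector_box below 0.0465 m and z of switch_b_key_c0 in the frame of selector_box below 0.0478 m) or (z of switch_c_key_c0 in the frame of selector_box below 0.0465 m and z of switch_d_key_c0 in the frame of selector_box below 0.0478 m) or (z of switch_d_key_c0 in the frame of selector_box below 0.0465 m and z of switch_a_key_c0 in the frame of selector_box below 0.0478 m) or (z of switch_d_key_c0 in the frame of selector_box below 0.0465 m and z of switch_b_key_c0 in the frame of selector_box below 0.0478 m) or (z of switch_d_key_c0 in the frame of selector_box below 0.0465 m and z of switch_c_key_c0 in the frame of selector_box below 0.0478 m)).
It fails at once if a loose tool is shifted by more than 15 mm or lifted (distance of any of probe_red, probe_black, driver_yellow, multimeter, tweezers from where it was at the start of the episode above 0.015 m).
It also fails if it takes over 48 s, if anything falls off the work surface, if the arm or the gripper's body presses on something with over 40 N, if the wrist force passes 120 N, or if a joint passes its speed limit or range.

## Working session

There is one attempt and no reset: what is moved stays moved. The work goes in short steps, each a Python script; the robot and the scene stay as the last script left them, time stands still between calls to the robot, and variables do not carry over. Pictures are saved under pics/ and viewed, at most 10 in all, crops included, and the job is handed in when it is done.

```bash
mkdir -p pics; ls; python3 - <<'E'
from plant import r, vision, models, telemetry
import cv2
for n in ("scene","side"):
    im=vision.snapshot(n); cv2.imwrite(f"pics/{n}0.png",im[:,:,::-1])
    for t in ("selector_box","key_1","key_2","key_3","key_4"):
        print(n,t,[( [round(x,4) for x in d["at"]],round(d["score"],2)) for d in models.mark_of(t,n)[:5]])
    c=vision.get_calibration(n); print(c)
print(telemetry.current_t(), telemetry.current_tool_rot(), r.nose_length)
E
```

```text
pics
scene selector_box [([0.5518, 0.0929, -0.0], 0.6)]
scene key_1 [([0.5312, 0.073, 0.0564], 0.98), ([0.5319, 0.1134, 0.0553], 0.67), ([0.5401, 0.0379, 0.0593], 0.66), ([0.5195, 0.1529, 0.0556], 0.65)]
scene key_2 [([0.5312, 0.073, 0.0564], 0.98), ([0.5319, 0.1134, 0.0553], 0.67), ([0.5401, 0.0379, 0.0593], 0.66), ([0.5195, 0.1529, 0.0556], 0.65)]
scene key_3 [([0.5312, 0.073, 0.0564], 0.98), ([0.5319, 0.1134, 0.0553], 0.67), ([0.5401, 0.0379, 0.0593], 0.66), ([0.5195, 0.1529, 0.0556], 0.65)]
scene key_4 [([0.5312, 0.073, 0.0564], 0.98), ([0.5319, 0.1134, 0.0553], 0.67), ([0.5401, 0.0379, 0.0593], 0.66), ([0.5195, 0.1529, 0.0556], 0.65)]
{'fx': 478.5649826946525, 'fy': 478.5649826946525, 'cx': 246.09757926517045, 'cy': 186.78451006213248, 'position': array([-0.29018185, -0.4746212 ,  0.6379666 ]), 'orientation': array([-0.42765787,  0.75681825, -0.43287127,  0.23865739])}
side selector_box [([0.5556, 0.0942, -0.0011], 0.79)]
side key_1 [([0.5203, 0.1529, 0.062], 0.89), ([0.5333, 0.0684, 0.0568], 0.69)]
side key_2 [([0.5203, 0.1529, 0.062], 0.89), ([0.5333, 0.0684, 0.0568], 0.69)]
side key_3 [([0.5203, 0.1529, 0.062], 0.89), ([0.5333, 0.0684, 0.0568], 0.69)]
side key_4 [([0.5203, 0.1529, 0.062], 0.89), ([0.5333, 0.0684, 0.0568], 0.69)]
{'fx': 484.03333722980454, 'fy': 484.03333722980454, 'cx': 254.81531154878581, 'cy': 192.29821769734266, 'position': array([0.36113236, 0.76074862, 0.6243402 ]), 'orientation': array([ 0.03978815, -0.06080454,  0.88690787, -0.45619528])}
0.6 [ 7.62140032e-05  9.90783341e-01  1.35456140e-01 -2.74070830e-06] 0.025
```

View pics/scene0.png

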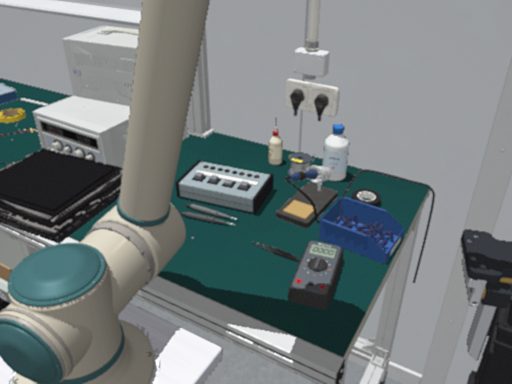

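```bash
cat > h.py <<'E'
from plant import r, gripper_to, inverse_kinematics, vision, models, telemetry
import numpy as np, cv2
from scipy.spatial.transform import Rotation as R
def down(yaw): return np.array([0,np.cos(yaw/2),np.sin(yaw/2),0])
def project(p,c):   # world -> pixel
    w=np.asarray(c["orientation"]); M=R.from_quat(w[[1,2,3,0]]).as_matrix()
    v=M.T@(np.asarray(p)-c["position"]); return c["fx"]*v[0]/v[2]+c["cx"], c["fy"]*v[1]/v[2]+c["cy"]
def ray(u,v,z,c):   # pixel -> world at height z
    w=np.asarray(c["orientation"]); M=R.from_quat(w[[1,2,3,0]]).as_matrix()
    d=M@np.array([(u-c["cx"])/c["fx"],(v-c["cy"])/c["fy"],1.]); p=np.asarray(c["position"]); return p+d*(z-p[2])/d[2]
E
python3 - <<'E'
from h import *
r.move_to([0.50,0.094,0.26],down(0.13))
gripper_to(0.0)
c=vision.get_calibration("wrist"); im=vision.snapshot("wrist"); cv2.imwrite("pics/w0.png",im[:,:,::-1])
print(c)
for t in ("selector_box","key_1"):
    print(t,[( [round(x,4) for x in d["at"]],round(d["score"],2)) for d in models.mark_of(t,"wrist")[:5]])
print(telemetry.current_t(),telemetry.current_ee_pos(),telemetry.current_joints(),telemetry.current_wrist_force(),telemetry.current_opening())
E
```

```text
{'fx': 311.7395812622156, 'fy': 311.7395812622156, 'cx': 258.16029104490383, 'cy': 195.53528186307776, 'position': array([0.5813398 , 0.10437456, 0.41394051]), 'orientation': array([ 0.1052958 ,  0.74422643, -0.65306215, -0.09246424])}
selector_box [([0.5521, 0.0938, 0.0004], 0.71)]
key_1 [([0.5241, 0.1085, 0.0565], 0.91), ([0.5404, 0.0329, 0.0601], 0.85), ([0.5215, 0.153, 0.0598], 0.84), ([0.538, 0.0759, 0.0541], 0.81)]
4.7667 [0.5000107  0.09398718 0.25999245] [ 4.89740050e-02  1.59465845e-01  1.58729228e+00 -9.04077930e-06
  1.39484171e+00  1.48978726e+00] [ 0.05695971 -0.98863593  0.02153917] 0.000642918628619349
```

View pics/w0.png

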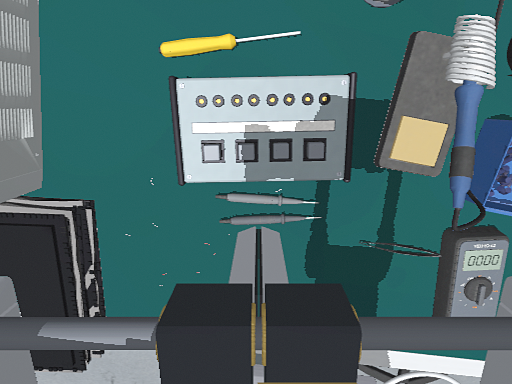

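The wrist picture shows the box with its keys from left to right at about (212,151), (246,150), (280,150) and (315,149). The probes lie in front at rows 195–220, and nothing stands close to the row. I'll fit the row and then tap the keys.

```bash
cat > row.py <<'E'
from h import *
c={'fx':311.7395812622156,'fy':311.7395812622156,'cx':258.16029104490383,'cy':195.53528186307776,'position':np.array([0.5813398,0.10437456,0.41394051]),'orientation':np.array([0.1052958,0.74422643,-0.65306215,-0.09246424])}
px=np.array([ray(u,v,.057,c)[:2] for u,v in((212,151),(246,150),(280,150),(315,149))])
nn=np.array([[.5215,.153],[.5241,.1085],[.538,.0759],[.5404,.0329]])
P=(px+nn)/2
s=np.array([1.5,.5,-.5,-1.5])*.04
m=P.mean(0); d=(s[:,None]*(P-m)).sum(0); yaw=np.arctan2(-d[0],d[1])
K=m+s[:,None]*np.array([-np.sin(yaw),np.cos(yaw)])
E
python3 - <<'E'
from row import *
print(px.round(4),yaw,K.round(4))
box=np.array([.552,.0938])-.022*np.array([np.cos(yaw),np.sin(yaw)]); print("row middle from box mark",box,m)
q=down(yaw)
r.move_to([*K[0],.058+.025+.03],q)
T=telemetry
for i,k in enumerate(K):
    if i: r.move_l([*k,.025+.066],q,vel=.08)
    else: r.move_l([*k,.025+.066],q,vel=.08)
    r.hold(.1); f0=T.current_wrist_force()
    hit=r.move_l([*k,.025+.053],q,vel=.015,guard=1.3)
    z=T.current_ee_pos()[2]-.025; f=T.current_wrist_force()-f0
    r.hold(.12); f2=T.current_wrist_force()-f0
    print(i+1,hit,"tip z mm",round(z*1e3,2),round((T.current_ee_pos()[2]-.025)*1e3,2),f.round(2),f2.round(2),round(T.current_t(),2))
    if not hit: break
    r.move_l([*k,.025+.066],q,vel=.08)
E
```

```text
[[0.5249 0.1503]
 [0.531  0.1118]
 [0.5361 0.0733]
 [0.5424 0.0338]] 0.16291379155223193 [[0.5226 0.1516]
 [0.5291 0.1122]
 [0.5355 0.0727]
 [0.542  0.0332]]
row middle from box mark [0.5302913  0.09023173] [0.53230172 0.09244359]
1 True tip z mm 57.39 57.58 [1.77 0.89 2.2 ] [ 0.62 -0.03  2.24] 6.68
2 True tip z mm 57.4 57.59 [0.97 0.12 4.64] [ 1.27 -0.19  3.3 ] 8.4
3 True tip z mm 53.98 54.01 [-0.14 -0.64  4.07] [-0.28  0.58  4.56] 10.27
4 True tip z mm 57.42 57.6 [1.31 0.91 2.46] [1.41 0.17 1.47] 12.03
```

Key 3 sits low: its top is at 54.0 mm and the other three are at 57.4 mm. Next I press it home and release it.

```bash
python3 - <<'E'
from row import *
T=telemetry; q=down(yaw); k=K[2]
r.move_l([*k,.025+.060],q,vel=.08); r.hold(.1); f0=T.current_wrist_force()
for zt in (.0500,.0490,.0480):
    hit=r.move_l([*k,.025+zt],q,vel=.015,guard=14); r.hold(.15)
    z=T.current_ee_pos()[2]-.025; f=T.current_wrist_force()-f0
    print(hit,round(z*1e3,2),f.round(2))
    if hit or f[2]>10: break
r.move_l([*k,.025+.066],q,vel=.06); r.hold(.3)
# check by touch, lightly
hit=r.move_l([*k,.025+.053],q,vel=.015,guard=1.3); r.hold(.05)
print("recheck",hit,round((T.current_ee_pos()[2]-.025)*1e3,2))
r.move_l([*k,.025+.10],q,vel=.1)
r.move_l([.50,.094,.26],down(.13),vel=.2); r.hold(.4)
im=vision.snapshot("wrist"); cv2.imwrite("pics/w1.png",im[:,:,::-1])
print(T.current_t())
E
```

```text
False 50.54 [-1.01 -1.25  5.18]
False 50.09 [-1.25 -1.39  7.96]
False 49.8 [-2.24 -1.61 12.38]
recheck True 57.52
18.0917
```

View pics/w1.png

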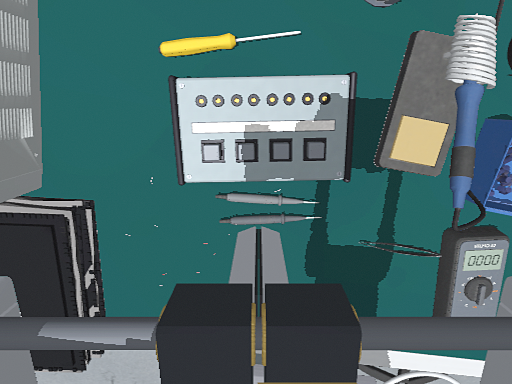

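The picture shows all tools where they were (probes at rows 198 and 219, driver at (230,42)), and the keys are unchanged in position. Key 3 now reads 57.5 mm, so it is up, and I'll hand in.

```bash
python3 -c "
from plant import r
print(r.sign_off())"
```

```text
the job is handed in; nothing more can be done
None
```

Key 3 was the latched one: after tapping all four keys left to right I pressed it home and released it, a light re-tap put it level with the others, no tool appeared to have moved in the last picture, and I handed the job in after about 18 s (no verdict was returned).

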